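Turn a circuit board over in its holder

TASK

The circuit board in the bench holder has been fitted with its components and must now be soldered on its underside: push it round with the fingertips until it has turned right over, solder side up and level, and leave it there. Only push on the board, do not pinch it; push gently, so that the holder is neither lifted nor shoved out of its place, and do not disturb the reel, bottle, part boxes and cutters around it.

Things in the scene. Friction and masses are not known exactly. Their poses are not given: they have to be found in the camera images.
- board: Green circuit board, 100 mm (x) by 160 mm (y) by 2.4 mm. Origin at its centre, mid-thickness, on the turning axis; y along that level axis towards the black-knob end, x across to the long edges, z out of the component side (within 32 degrees of straight up at the start). Components up to 12 mm high, lead ends on the solder side under 2 mm. Weighs about 0.18 kg with the jaws at its short ends.
- edge_a (a point): Middle of the board's long edge at its x = -50 mm, mid-thickness. The outer 13 mm along both long edges are bare on both sides. The board turns either way, up to about 206 degrees from level with components up, stays at whatever angle it is left and has no catch at level: a steady drag of about 0.1 N m, some 2 N at this edge.
- edge_b (a point): Middle of the other long edge, at the board's x = +50 mm, mid-thickness. The dark steel jaws (40 x 12 x 12 mm, centred on the turning axis 81 mm either side of the middle) turn with the board. The board is smooth (friction about 0.35): a fingertip slides along its faces and edges, but a push that points nearly at the turning axis jams instead of turning it.
- holder: Board holder, about 1.6 kg, loose on the bench. Origin under its middle at bench height, z up, y along the turning axis (as the board's y), axis 120 mm up. Grey feet 150 x 30 mm, 19 mm high, at y = -108 and 108 mm, each with an upright 28 mm wide ending 129 mm up (black knob at +y: to y = 135 mm, 135 mm up). Two rods at x = -45 and 45 mm, 19 mm high; all is open between them and the board.
- solder_reel: Bystander: reel of solder wire standing on its flange, white flanges, 61 mm across, 44 mm high; origin under its centre.
- flux_bottle: Bystander: white plastic bottle, 40 mm across, 105 mm high; origin under its centre.
- part_boxes: Bystander: strip of four clear lidded part boxes, 109 mm along its y, 31 mm along its x, 21 mm high; origin under its centre.
- side_cutters: Bystander: side cutters with blue handles lying flat, 115 mm along x, 60 mm along y, 12 mm high; origin at the underside near the middle.

How it is judged:
By the outcome, as a careful person would: the job done as asked, in the order asked, and still so for the second after the job is handed in, with the robot touching nothing.
It also fails if it takes over 48 s, if anything falls off the work surface, if the arm or the gripper's body presses on something with over 40 N, if the wrist force passes 120 N, or if a joint passes its speed limit or range.

ROBOT

A 6-joint arm with a two-finger parallel gripper is mounted at the origin on the work surface. World frame = base frame: x ahead of the robot, y to its left, z up, the work surface at z = 0. Lengths are in mm, angles in rad, forces in N, time in s.
With the tool pointing down it reaches from about 400 to 825 mm from the base axis. Payload 7 kg.
Tool frame: the origin (TCP) lies at the very end of the fingers, on their centre line; the grasp point (between the pads) lies 19 mm behind it (env.hold_point_z is the distance from the TCP to the grasp point, in mm); z points along the fingers, y is the direction in which the jaws open and shut (so a half turn about z gives the same grasp; the last joint's range is limited). The gripper opens to 88 mm and grips with 3 to 60 N. Pads are 19 mm wide; open, the fingers measure 130 mm over their backs; the gripper's body (78 mm by 193 mm) begins 47 mm behind the grasp point.
Start: joints at [1.42, 0.359, 0.012, 0, -1.224, -0.288], TCP at [286.781, 611.025, 192.561] pointing down, gripper open.
Joint ranges: [-3.07, 3.07], [-1.43, 2.12], [-1.02, 1.25], [-3.03, 1.67], [-3.05, -0], [-3.03, 3.03]. Speed limits (rad/s): [2.39, 2.39, 3.01, 3.14, 3.14, 3.14].

INTERFACE

Orientations are given as a unit quaternion [x, y, z, w].
In Python, from station import env, cams gives the robot as it stands. The module is installed in compiled form; this text tells all that it offers.
- The arm moves only by the shell command python3 -m jog 'ROWS' [FORCE]. ROWS is JSON, a list of rows, each a list of 7 numbers: the turn, a rotation vector about the world's x, y, z in degrees, then the shift along the world's x, y, z in cm, then the gripper command: -1 is fully open, 1 is shut, values between are in proportion. A call has 1 to 12 rows; each row shifts and turns the commanded pose from where the row before left it; what a row does not reach is not made up. A row lasts 1/8 s, in which the tool goes at most 62.5 mm and 10.7 degrees, less where a joint would pass 70% of its speed; a pose out of reach is approached as far as the arm can. A call is refused whole if a number of a shift passes 6.25 or a number of a turn 10.7, either way. A call with a gripper value outside its range is refused whole. The fingers move at their own pace and stop on an object; FORCE is the grip in N (left out, the last holds). Time passes only in rows, so rows that do not move let the fingers close. It gives the time, the measured TCP pose, the force and the opening at its end, in the units of the state.
- env.state(): the state, without advancing time (a new reading comes with each control period).
- cams.get_image(name): name is "scene" or "top" or "wrist"; returns a dict with "img" (384x512x3 uint8, blue, green, red), "z_map" (384x512 float32, mm along the optical axis (not along the pixel's ray), 0 where there is no reading), "K" (3x3 intrinsics, pixels), "R" (3x3) and "t" (3): a world point X has camera coordinates R X + t; the wrist camera has in their place "hand_eye" (4x4, takes a point from camera to tool coordinates, whose origin is the TCP and whose axes are the flange's). Camera axes: x right, y down, z forward; pixel columns grow to the right and rows downward; lengths in mm; the calibration is good to about 2 mm. A picture is of the moment at which its call begins: read the wrist's pose just before it.
- env.finish_job(): hands the job in, once; it reports no verdict.
The state is a dict: "time_s": time; "joint_pos": joint angles; "qd": joint speeds; "tau": joint torques, N m; "tcp_pos": TCP position; "ee_rot": TCP orientation; "contact_force": force on the tool from outside, world axes, zero at the start; "torque": the same for the moment, N m; "finger_gap": finger opening in mm.
Only numpy, scipy, OpenCV 4.12 (cv2) and the standard library are available. Lean on these libraries where they do the work, as an engineer would, in place of code of your own. Each camera call takes 0.05 s, during which the arm holds its last target.

## Working session

There is one attempt and no reset: what is moved stays moved. The work goes in short steps, Python scripts to look and compute and a shell command to move; the robot and the scene stay as the last step left them, time stands still between calls to the robot, and variables do not carry over. Pictures are saved under pics/ and viewed, and the job is handed in when it is done.

```bash
mkdir -p pics; ls; python3 - <<'E'
from station import env,cams
import cv2
print(env.state())
for n in ("scene","top"):
    d=cams.get_image(n); cv2.imwrite(f"pics/{n}0.png",d["img"]); print(n,d["K"],d["R"],d["t"])
    import numpy as np; np.savez(f"{n}0.npz",**d)
E
```

```text
pics
{'time_s': 0.0, 'joint_pos': array([ 1.42009230e+00,  3.59396429e-01,  1.10665998e-02, -3.78019861e-04,
       -1.22410602e+00, -2.88124409e-01]), 'qd': array([-0.00044008, -0.00095223, -0.00068707, -0.00193148, -0.00047092,
        0.00108269]), 'tau': array([ 1.64664812e-03, -5.82724357e+01,  2.93044013e+01,  6.99646980e+00,
        6.95226394e-03, -1.65991491e-04]), 'tcp_pos': array([286.56492623, 610.543029  , 191.61491596]), 'ee_rot': array([ 9.76010761e-01, -2.17720670e-01, -1.21010675e-04,  8.30027123e-04]), 'contact_force': array([-1.12057122, -0.38071388, -0.52357765]), 'torque': array([-0.02993867,  0.00927115, -0.00510457]), 'finger_gap': 87.32742122950195}
scene [[421.85670751   0.         253.16380609]
 [  0.         421.85670751 186.39761228]
 [  0.           0.           1.        ]] [[-0.29693024  0.95489167 -0.00378497]
 [ 0.64279758  0.19694808 -0.74028557]
 [-0.70614708 -0.22224614 -0.6722819 ]] [ 131.54621414 -291.90808413 1464.72346195]
top [[485.75686344   0.         250.17765987]
 [  0.         485.75686344 196.04516138]
 [  0.           0.           1.        ]] [[ 0.0131953  -0.99986911 -0.00936234]
 [-0.98216633 -0.01120432 -0.18767996]
 [ 0.1875505   0.01167186 -0.98218561]] [  27.20853224  596.01211013 1190.46525889]
```

View pics/scene0.png

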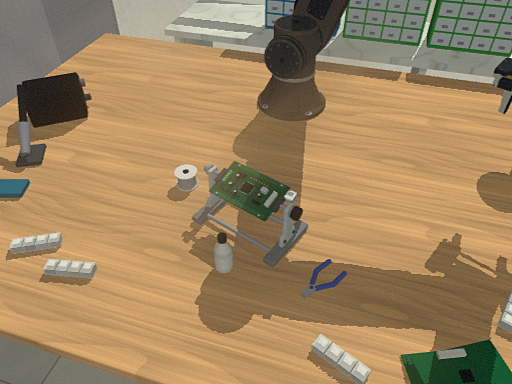

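View pics/top0.png

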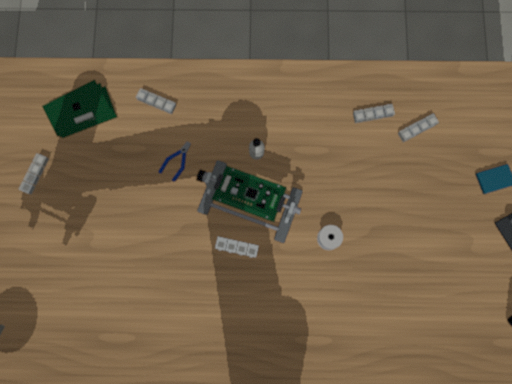

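The scene image shows the board at about (252,190), with the knob at (295,213). In the top view the board is at (250,193), the knob at (202,176), the bottle at (257,148), the part boxes at (237,247), the reel at (331,237) and the cutters at (177,163). Next I'll measure them.

```bash
cat > h.py <<'E'
import numpy as np,cv2
def cloud(d):
    z=d["z_map"].astype(float); v,u=np.mgrid[:384,:512]; K=d["K"]
    c=np.stack([(u-K[0,2])/K[0,0]*z,(v-K[1,2])/K[1,1]*z,z],-1)
    return (c-d["t"])@d["R"]   # R^T(c-t)
def green(img):
    h=cv2.cvtColor(img,cv2.COLOR_BGR2HSV); return (h[...,0]>45)&(h[...,0]<85)&(h[...,1]>90)
E
python3 - <<'E'
from h import *
for n in ("top","scene"):
    d=np.load(f"{n}0.npz"); P=cloud(d); img=d["img"]; ok=d["z_map"]>0
    m=green(img)&ok&(P[...,2]>50)&(np.hypot(P[...,0],P[...,1])<850)
    k,l,s,c=cv2.connectedComponentsWithStats(m.astype(np.uint8)); 
    i=1+np.argmax(s[1:,4]); print(n,s[i],c[i])
    Q=P[l==i]
    # robust plane
    for _ in range(5):
        c0=np.median(Q,0); w=np.linalg.svd(Q-Q.mean(0),full_matrices=False)[2]; nn=w[2]*np.sign(w[2,2]); r=(Q-Q.mean(0))@nn
        Q=Q[abs(r)<max(2,1.5*r.std())]
    print("mean",Q.mean(0),"n",nn,"tilt",np.degrees(np.arccos(nn[2])),"std",r.std(),len(Q))
    t=-(nn[:2])
    # objects: heights
    A=P[ok&(P[...,2]>60)&(abs(P[...,0]-500)<300)&(abs(P[...,1])<300)]
    if n=="top":
        ob=(ok&(P[...,2]>8)&(P[...,0]>250)&(P[...,0]<900)&(abs(P[...,1])<400)).astype(np.uint8)
        k,l,s,c=cv2.connectedComponentsWithStats(ob)
        for i in range(1,k):
            if s[i,4]>25: 
                q=P[l==i]; print(s[i],c[i],q.min(0).round(),q.max(0).round(),q.mean(0).round())
    dd=cv2.resize(img[110:300,130:360],None,fx=3.4,fy=3.1,interpolation=cv2.INTER_CUBIC); cv2.imwrite(f"pics/{n}zoom.png",dd)
E
```

```text
top [ 212  167   74   54 1768] [250.05656109 193.64479638]
mean [590.13714705  34.98224865 121.44590857] n [ 0.26131946 -0.08948113  0.96109587] tilt 16.034433713548413 std 1.0555681285972667 1142
[136  90  41  24 452] [155.89823009 100.9579646 ] [833. 244.   9.] [900. 354.  29.] [866. 298.  20.]
[353 104  42  19 470] [373.88085106 113.16808511] [ 812. -356.    9.] [ 864. -244.   28.] [ 837. -299.   20.]
[399 126  14  16 143] [406.11888112 133.55244755] [ 760. -400.   10.] [ 800. -366.   26.] [ 779. -384.   20.]
[249 138  16  22 267] [256.44569288 148.82397004] [705.  -0.   8.] [743.  40. 109.] [718.  20.  67.]
[159 141  32  41 236] [176.72881356 160.48305085] [642. 201.   8.] [756. 282.  17.] [700. 235.  11.]
[ 196  161  107   83 4179] [249.10576693 197.30318258] [ 480. -103.    9.] [699. 176. 141.] [586.  37.  91.]
[319 226  24  24 443] [330.84875847 237.00225734] [ 466. -201.    8.] [ 523. -143.   51.] [ 494. -172.   44.]
[215 237  44  21 507] [236.52071006 247.02564103] [442.  13.   8.] [493. 124.  30.] [468.  69.  21.]
scene [221 174  69  47 764] [259.54842932 198.79057592]
mean [613.06048817  67.79800669 118.94012367] n [ 0.25890273 -0.09143113  0.96156629] tilt 15.936563097994755 std 0.9569422357591383 657
```

```bash
python3 -c "
import cv2;a=cv2.imread('pics/topzoom.png');print(a.shape)"
```

```text
(589, 782, 3)
```

View pics/topzoom.png

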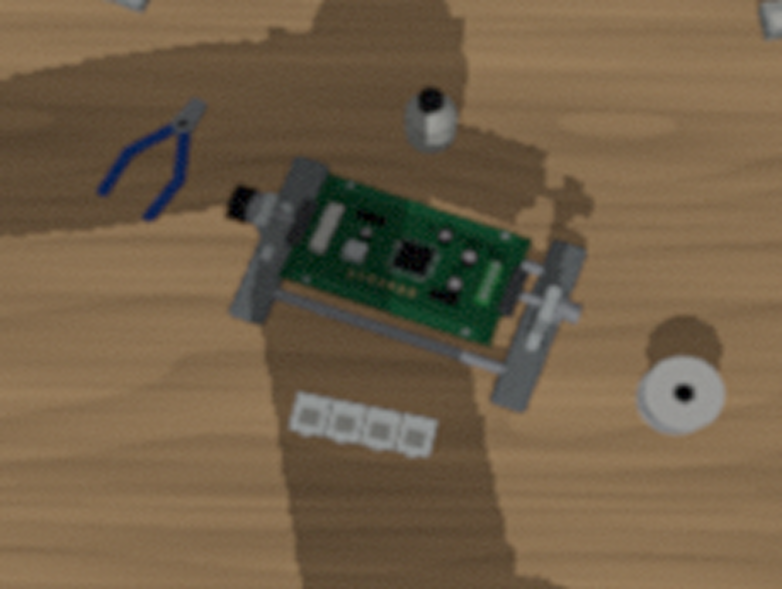

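View pics/scenezoom.png

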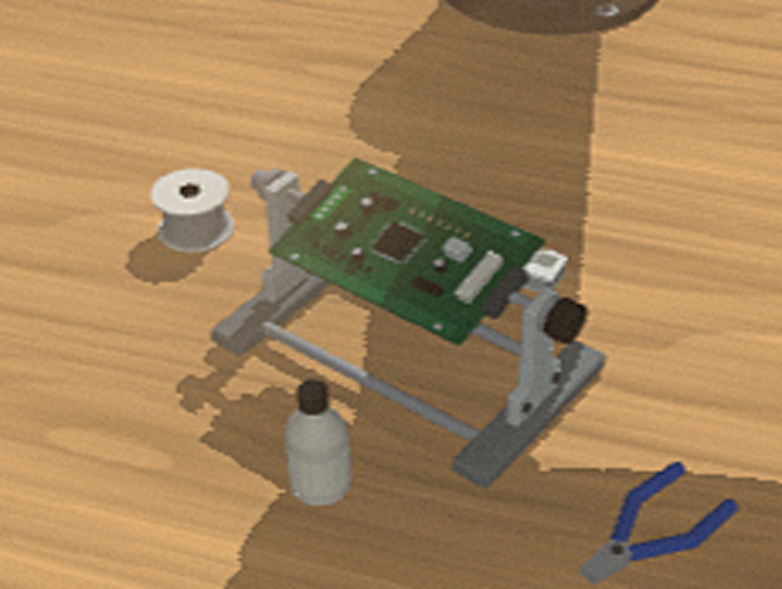

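```bash
python3 - <<'E'
from h import *
out=[]
for n in ("top","scene"):
    d=np.load(f"{n}0.npz"); P=cloud(d); img=d["img"]; ok=d["z_map"]>0
    T=P[ok&(abs(P[...,2])<12)&(P[...,0]>350)&(P[...,0]<850)&(abs(P[...,1])<300)]
    A=np.c_[T[:,:2],np.ones(len(T))]; q=np.linalg.lstsq(A,T[:,2],rcond=None)[0]
    r=T[:,2]-A@q; A=A[abs(r)<4];T=T[abs(r)<4]; print(n,"table",np.linalg.lstsq(A,T[:,2],rcond=None)[0])
    m=green(img)&ok&(P[...,2]>50)&(np.hypot(P[...,0]-588,P[...,1]-36)<130)
    nn=np.array([.261,-.0902,.961]); y=np.array([.0902,.261,0]); y/=np.linalg.norm(y); x=np.cross(y,nn)
    Q=P[m]; c=np.array([588,36,120.]); L=(Q-c)@np.c_[x,y,nn]
    L=L[abs(L[:,2]-np.median(L[:,2]))<5]
    rect=cv2.minAreaRect(L[:,:2].astype(np.float32)); print(rect, np.percentile(L,[0.5,99.5],axis=0).round(1), "zmed",np.median(L[:,2]))
    b=cv2.boxPoints(rect)
    ctr=c+rect[0][0]*x+rect[0][1]*y+(np.median(L[:,2])-1.2)*nn; print("board centre",ctr)
    # foot: gray at z 15..23
    F=P[ok&(P[...,2]>110)&(np.hypot(P[...,0]-588,P[...,1]-36)<150)]; hx=np.array([y[1],-y[0]]); U=np.c_[(F[:,:2]-c[:2])@hx,(F[:,:2]-c[:2])@y[:2],F[:,2]]
    for s in (1,-1):
        u=U[(s*U[:,1]>92)&(s*U[:,1]<124)&(U[:,2]>120)]; print(s,u.min(0).round(),u.max(0).round(),u.mean(0).round(1),len(u))
    F=P[ok&(P[...,2]>14)&(P[...,2]<24)&(np.hypot(P[...,0]-588,P[...,1]-36)<160)];U=np.c_[(F[:,:2]-c[:2])@hx,(F[:,:2]-c[:2])@y[:2],F[:,2]]
    for s in (1,-1):
        u=U[(s*U[:,1]>85)&(abs(U[:,0])<90)].astype(np.float32); print(s,cv2.minAreaRect(u[:,:2]),u[:,2].mean())
print("hx",hx,"y",y)
d=__import__("station").cams.get_image("wrist"); cv2.imwrite("pics/w0.png",d["img"]); print(d["hand_eye"])
E
```

```text
top table [ 1.24345934e-04  1.16180527e-03 -2.05256810e-01]
((2.9324417114257812, 1.7553176879882812), (156.52838134765625, 99.68348693847656), 89.41075134277344) [[-46.4 -75.3  -2.6]
 [ 51.   78.9   6.8]] zmed 1.968629575341887
board centre [591.43746933  36.66921678 119.92886871]
1 [-11.  92. 120.] [ 17. 124. 138.] [  2.1 111.1 129.1] 118
-1 [ -13. -124.  120.] [ 16. -92. 135.] [   0.4 -110.2  127.4] 107Traceback (most recent call last):
  File "<stdin>", line 21, in <module>
cv2.error: OpenCV(4.12.0) /io/opencv/modules/imgproc/src/convhull.cpp:143: error: (-215:Assertion failed) total >= 0 && (depth == CV_32F || depth == CV_32S) in function 'convexHull'
```

```bash
sleep 1
python3 - <<'E'
from h import *
y=np.array([.3266,.9452,0]); hx=np.array([.9452,-.3266]); c=np.array([590,36,120.])
for n in ("top","scene"):
    d=np.load(f"{n}0.npz"); P=cloud(d); img=d["img"]; ok=d["z_map"]>0
    nn=np.array([.261,-.0902,.961]); x=np.cross(y,nn)
    m=green(img)&ok&(P[...,2]>50)&(np.hypot(P[...,0]-588,P[...,1]-36)<130)
    L=(P[m]-c)@np.c_[x,y,nn]; L=L[abs(L[:,2]-np.median(L[:,2]))<5]
    rect=cv2.minAreaRect(L[:,:2].astype(np.float32)); print(n,rect)
    print("ctr",c+rect[0][0]*x+rect[0][1]*y+(np.median(L[:,2])-1.2)*nn)
    F=P[ok&(P[...,2]>13)&(P[...,2]<25)]; U=np.c_[(F[:,:2]-c[:2])@hx,(F[:,:2]-c[:2])@y[:2],F[:,2]]
    for s in (1,-1):
        u=U[(s*U[:,1]>90)&(s*U[:,1]<127)&(abs(U[:,0])<85)].astype(np.float32)
        if len(u)>3: print(s,cv2.minAreaRect(np.ascontiguousarray(u[:,:2])),u[:,2].mean())
from station import env,cams
d=cams.get_image("wrist"); cv2.imwrite("pics/w0.png",d["img"]); print(d["hand_eye"])
E
```

```text
top ((1.1159515380859375, 1.10198974609375), (156.533935546875, 99.68700408935547), 89.4078369140625)
ctr [591.43794047  36.66909927 119.92883373]
1 ((1.3165359497070312, 106.22277069091797), (32.301544189453125, 150.07272338867188), 89.61558532714844) 18.7636
-1 ((-0.949432373046875, -107.0892562866211), (149.14529418945312, 33.428565979003906), 0.42261216044425964) 18.441526
scene ((0.7504348754882812, 6.635406494140625), (148.49996948242188, 100.21623992919922), 88.68832397460938)
ctr [593.0972353   41.95038527 120.70760368]
1 ((3.2330245971679688, 108.44615936279297), (33.28819274902344, 150.71676635742188), 88.76892852783203) 18.885115
-1 ((27.63843536376953, -105.53524780273438), (30.189388275146484, 97.3084945678711), 88.65418243408203) 18.783031
[[-5.93704792e-05 -9.65888528e-01 -2.58958196e-01  7.03678901e+01]
 [ 9.99999924e-01 -1.57252639e-04  3.57270196e-04  1.08708323e+00]
 [-3.85805044e-04 -2.58958155e-01  9.65888464e-01 -1.92190273e+02]
 [ 0.00000000e+00  0.00000000e+00  0.00000000e+00  1.00000000e+00]]
```

```bash
ls pics; python3 -m jog --help | head -5
```

```text
scene0.png
scenezoom.png
top0.png
topzoom.png
w0.pnginvalid input: not JSON, or not a number
```

View pics/w0.png

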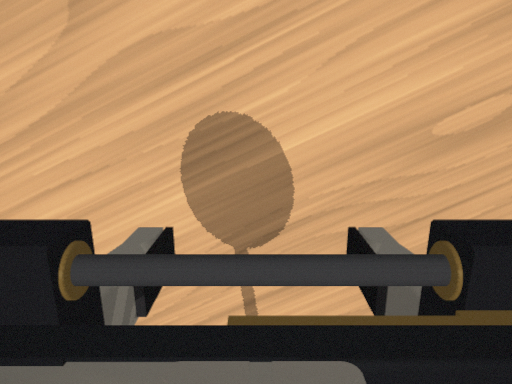

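Everything is located. The holder origin is about (591,37), its y axis is about (0.336,0.942), and the board is tilted +16° with edge_b, the far edge, low. My plan is to push edge_b down from the far side to about 65°, then push edge_a over the top from the near side to 180°. First I'll shut the fingers and move over the far side.

```bash
python3 -m jog '[[0,0,0.5,1,-1.5,1,1],[0,0,0.5,3.2,-4.9,0,1],[0,0,0.5,3.2,-4.9,0,1],[0,0,0.5,3.2,-4.9,0,1],[0,0,0.5,3.2,-4.9,0,1],[0,0,0.5,3.2,-4.9,0,1],[0,0,0.5,3.2,-4.9,0,1],[0,0,0.5,3.2,-4.9,0,1],[0,0,0.5,3.2,-4.9,0,1],[0,0,0.5,3.2,-4.9,0,1],[0,0,0.5,3.2,-4.9,0,1],[0,0,0,3.2,-4.9,0,1]]' 5; python3 -m jog '[[2.2,6.2,0,0.3,-1.5,0,1],[2.2,6.2,0,0.3,-1,0,1],[2.2,6.2,0,0,0,0,1],[0,0,0,0,0,0,1]]'; python3 - <<'E'
from h import *
from station import env,cams
from scipy.spatial.transform import Rotation as R
s=env.state(); d=cams.get_image("scene"); cv2.imwrite("pics/s1.png",cv2.resize(d["img"][60:320,100:400],None,fx=2.2,fy=2.2)); 
M=R.from_quat(s["ee_rot"]).as_matrix(); print(M.round(3)); p=s["tcp_pos"]-[591,37,0]; print("local",p[:2]@[.942,-.336],p[:2]@[.336,.942],p[2],s["finger_gap"],s["contact_force"])
E
```

```text
time_s: 1.65
tcp_pos: [649.5, 54.5, 203.4]
ee_rot: [0.985, -0.17, 0.0, -0.0]
contact_force: [1.1, 0.8, -0.1]
finger_gap: 0.3
time_s: 2.15
tcp_pos: [655.2, 30.1, 199.7]
ee_rot: [0.97, -0.169, -0.171, -0.029]
contact_force: [0.2, 0.1, -0.8]
finger_gap: 0.1
[[ 0.884 -0.338 -0.323]
 [-0.319 -0.941  0.114]
 [-0.342  0.002 -0.94 ]]
local 62.76199441933921 15.09397808047421 199.70654796207393 0.13364206392082123 [ 0.23937782  0.09286299 -0.82870779]
```

View pics/s1.png

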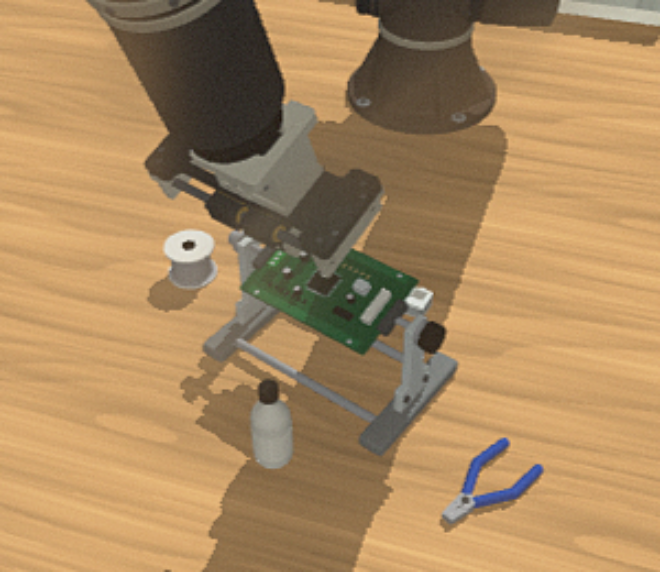

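The picture shows the closed fingertips at about (325,265), above the far half of the board, with everything clear. Next I'll descend to just above edge_b.

```bash
python3 -m jog '[[0,0,0,-0.5,0.18,-3,1],[0,0,0,-0.5,0.18,-3,1],[0,0,0,0,0,-2,1],[0,0,0,0,0,0,1]]'; python3 -m jog '[[0,0,0,0,0,-0.4,1],[0,0,0,0,0,-0.4,1],[0,0,0,-0.1,0.04,-0.3,1]]'
```

```text
time_s: 2.7
tcp_pos: [643.9, 35.7, 122.2]
ee_rot: [0.971, -0.168, -0.169, -0.029]
contact_force: [0.4, 0.4, -0.1]
finger_gap: 0.4
time_s: 3.08
tcp_pos: [644.0, 36.0, 111.7]
ee_rot: [0.971, -0.168, -0.169, -0.029]
contact_force: [-0.8, 0.0, -0.6]
finger_gap: 0.2
```

```bash
python3 -m jog '[[0,0,0,-0.03,0.01,-0.25,1],[0,0,0,-0.03,0.01,-0.25,1],[0,0,0,-0.08,0.03,-0.22,1],[0,0,0,-0.08,0.03,-0.22,1],[0,0,0,-0.1,0.035,-0.22,1],[0,0,0,-0.1,0.035,-0.22,1]]';  python3 -m jog '[[0,0,0,-0.13,0.045,-0.2,1],[0,0,0,-0.13,0.045,-0.2,1],[0,0,0,-0.13,0.045,-0.2,1]]'
```

```text
time_s: 3.82
tcp_pos: [639.5, 37.6, 97.6]
ee_rot: [0.971, -0.168, -0.169, -0.029]
contact_force: [-0.7, 1.3, 0.0]
finger_gap: 0.2
time_s: 4.2
tcp_pos: [635.6, 38.9, 91.6]
ee_rot: [0.971, -0.168, -0.169, -0.029]
contact_force: [-0.7, -0.1, 0.5]
finger_gap: 0.7
```

```bash
cat > look.py <<'E'
import sys
from h import *
from station import env,cams
def look(tag,n="scene",box=(100,60,400,320)):
    s=env.state(); d=cams.get_image(n); x0,y0,x1,y1=box
    cv2.imwrite(f"pics/{tag}.png",cv2.resize(d["img"][y0:y1,x0:x1],None,fx=2.2,fy=2.2,interpolation=cv2.INTER_CUBIC))
    P=cloud(d); ok=d["z_map"]>0; lo=np.stack([(P[...,:2]-[591,37])@[.942,-.336],(P[...,:2]-[591,37])@[.336,.942],P[...,2]-120],-1)
    m=green(d["img"])&ok&(abs(lo[...,0])<60)&(abs(lo[...,1])<85)&(abs(lo[...,2])<60)
    Q=lo[m]
    if len(Q)>60:
        for _ in range(6):
            c=Q.mean(0); w=np.linalg.svd(Q-c,full_matrices=False)[2][2]; r=(Q-c)@w; Q=Q[abs(r)<max(1.5,1.5*r.std())]
        if w[2]<0:w=-w
        print(n,"normal local",w.round(4),"roll deg",np.degrees(np.arctan2(w[0],w[2])).round(2),"off",(c@w).round(2),"n",len(Q),"std",r.std().round(2))
    p=s["tcp_pos"]-[591,37,0]; print("tcp local",(p[:2]@[.942,-.336]).round(1),(p[:2]@[.336,.942]).round(1),p[2].round(1),"F",s["contact_force"].round(1),"t",s["time_s"])
    return d
if __name__=="__main__":
    look(*sys.argv[1:3])
E
python3 look.py s2 scene; python3 look.py t2 top
```

```text
scene normal local [2.779e-01 3.000e-04 9.606e-01] roll deg 16.13 off 1.91 n 140 std 0.76
tcp local 41.4 16.8 91.6 F [-0.7 -0.1  0.5] t 4.2
top normal local [ 0.2817 -0.0037  0.9595] roll deg 16.36 off 1.37 n 820 std 0.84
tcp local 41.1 16.7 91.4 F [-0.9  0.6 -0.5] t 4.25
```

View pics/s2.png

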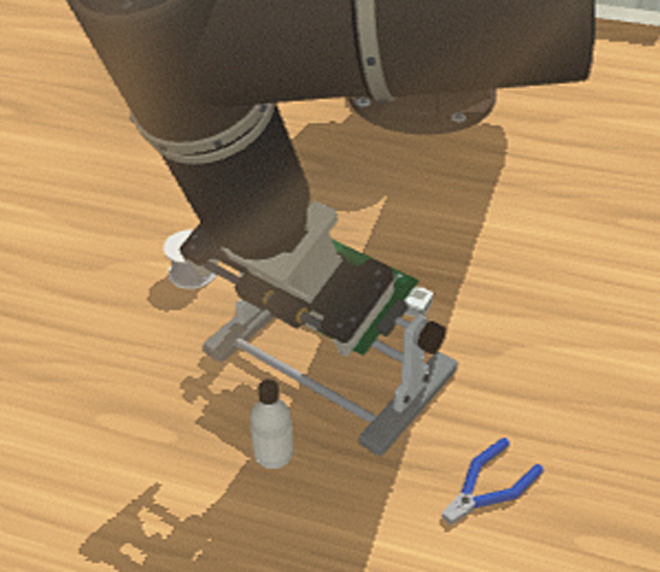

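The picture shows the gripper over the board at about (330,290), but the board is still at 16°. The board and fingertip poses don't agree, so I'll check whether the holder moved and where the finger really is.

```bash
python3 - <<'E'
from h import *
from station import env,cams
d0=np.load("top0.npz"); d=cams.get_image("top")
a=d0["img"][140:260,170:340]; b=d["img"][140:260,170:340]
cv2.imwrite("pics/cmp.png",cv2.resize(np.vstack([a,b]),None,fx=2.5,fy=2.5))
w=cams.get_image("wrist"); cv2.imwrite("pics/w2.png",w["img"])
s=cams.get_image("scene"); a=np.load("scene0.npz")["img"]
cv2.imwrite("pics/cmps.png",cv2.resize(np.hstack([a[150:280,180:320],s["img"][150:280,180:320]]),None,fx=2.8,fy=2.8))
E
```

```text
(no output)
```

View pics/cmp.png

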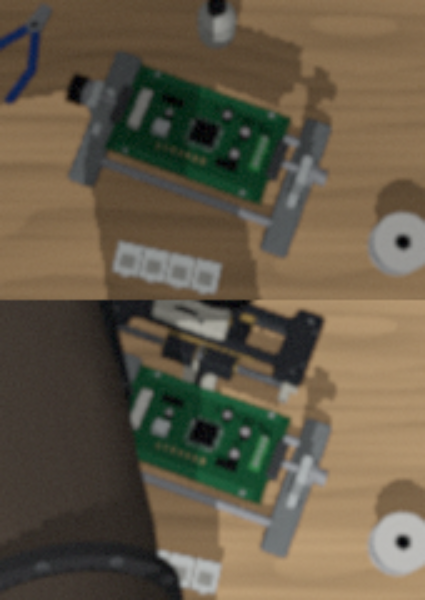

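View pics/w2.png

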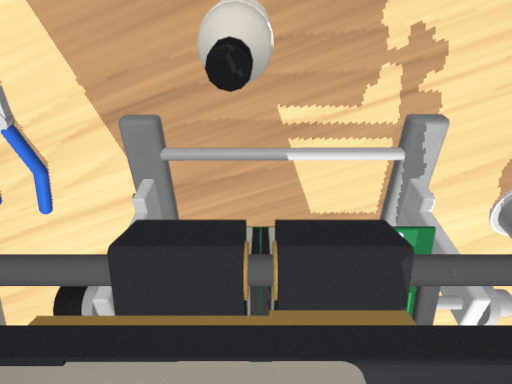

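View pics/cmps.png

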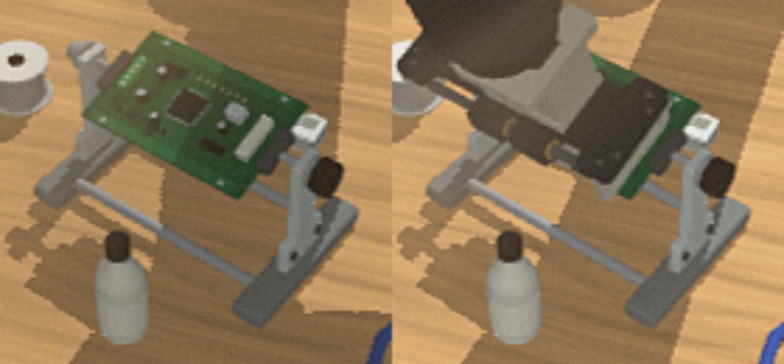

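```bash
python3 - <<'E'
from h import *
from station import env,cams
d=cams.get_image("top"); P=cloud(d)
for v in range(160,182,2):
    print(v,[tuple(((np.array([(P[v,u,:2]-[591,37])@[.942,-.336],(P[v,u,:2]-[591,37])@[.336,.942],P[v,u,2]])).round().astype(int))) for u in (246,249,252,254,257)])
cv2.imwrite("pics/tz.png",cv2.resize(d["img"][145:205,215:295],None,fx=8,fy=8,interpolation=cv2.INTER_CUBIC))
E
```

```text
160 [(np.int64(52), np.int64(25), np.int64(216)), (np.int64(56), np.int64(19), np.int64(209)), (np.int64(56), np.int64(12), np.int64(217)), (np.int64(57), np.int64(8), np.int64(219)), (np.int64(61), np.int64(2), np.int64(215))]
162 [(np.int64(47), np.int64(23), np.int64(220)), (np.int64(51), np.int64(17), np.int64(212)), (np.int64(51), np.int64(10), np.int64(220)), (np.int64(53), np.int64(6), np.int64(217)), (np.int64(55), np.int64(0), np.int64(218))]
164 [(np.int64(44), np.int64(22), np.int64(213)), (np.int64(57), np.int64(20), np.int64(168)), (np.int64(47), np.int64(9), np.int64(218)), (np.int64(48), np.int64(4), np.int64(220)), (np.int64(50), np.int64(-2), np.int64(221))]
166 [(np.int64(41), np.int64(21), np.int64(205)), (np.int64(54), np.int64(19), np.int64(159)), (np.int64(43), np.int64(7), np.int64(216)), (np.int64(45), np.int64(3), np.int64(218)), (np.int64(46), np.int64(-4), np.int64(222))]
168 [(np.int64(50), np.int64(26), np.int64(148)), (np.int64(52), np.int64(19), np.int64(151)), (np.int64(41), np.int64(7), np.int64(206)), (np.int64(42), np.int64(2), np.int64(209)), (np.i
[... 700 characters left out ...]
(7), np.int64(4))]
176 [(np.int64(39), np.int64(22), np.int64(113)), (np.int64(42), np.int64(16), np.int64(110)), (np.int64(45), np.int64(9), np.int64(109)), (np.int64(48), np.int64(4), np.int64(105)), (np.int64(74), np.int64(6), np.int64(-2))]
178 [(np.int64(35), np.int64(21), np.int64(110)), (np.int64(36), np.int64(13), np.int64(115)), (np.int64(40), np.int64(7), np.int64(108)), (np.int64(43), np.int64(3), np.int64(105)), (np.int64(45), np.int64(-5), np.int64(108))]
180 [(np.int64(29), np.int64(18), np.int64(116)), (np.int64(32), np.int64(12), np.int64(114)), (np.int64(35), np.int64(5), np.int64(112)), (np.int64(36), np.int64(0), np.int64(112)), (np.int64(39), np.int64(-7), np.int64(111))]
```

View pics/tz.png

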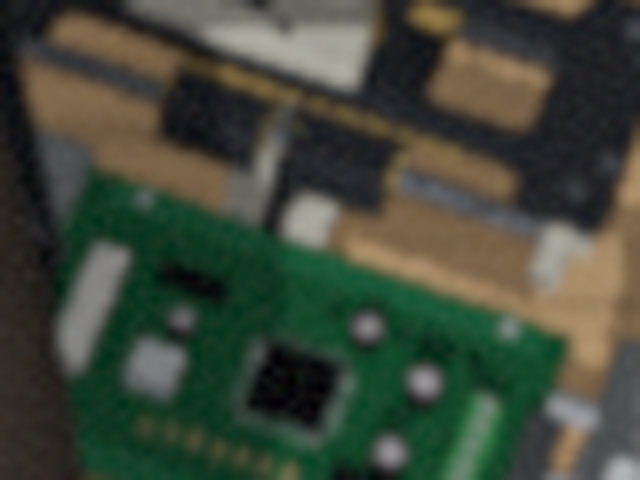

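```bash
python3 - <<'E'
from h import *
from station import env,cams
from scipy.spatial.transform import Rotation as R
hx=np.array([.942,-.336,0]);hy=np.array([.336,.942,0]);O=np.array([591,37,0])
def pr(n,X,d):
    c=d["R"]@X+d["t"]; return (d["K"]@c/c[2])[:2].round(1)
ds=np.load("scene0.npz"); dt=np.load("top0.npz")
X=O+62.8*hx+15.1*hy+[0,0,200]; p=pr("s",X,ds); print(p,(p-[100,60])*2.2)
s=env.state(); X=s["tcp_pos"]; print(s["tcp_pos"],s["time_s"])
M=R.from_quat(s["ee_rot"]).as_matrix()
for n,d in (("scene",ds),("top",dt)):
  for k in (0,10,20,40,60): print(n,k,pr(n,X-k*M[:,2],d))
w=cams.get_image("wrist"); H=w["hand_eye"]; z=w["z_map"]; K=w["K"]
# board edge region in wrist view; tip projects to:
for k in (0,20):
  c=np.linalg.inv(H)@np.array([0,0,-k,1]); print("wrist",(K@c[:3]/c[2])[:2])
E
```

```text
[236.  180.1] [299.2  264.22]
[635.79644541  38.86457289  91.86518979] 4.5
scene 0 [244.  211.6]
scene 10 [243.  209.5]
scene 20 [242.  207.4]
scene 40 [239.9 203. ]
scene 60 [237.7 198.4]
top 0 [248.5 177.7]
top 10 [249.  175.6]
top 20 [249.4 173.5]
top 40 [250.3 169.1]
top 60 [251.2 164.7]
wrist [258.17001614 222.26063341]
wrist [257.97539447 234.75581507]
```

The top view shows the tips hidden behind the board's edge. They are thinner than I assumed and slipped down just outside edge_b, so nothing was pushed or moved. I'll back out, raise and come in further inboard.

```bash
python3 -m jog '[[0,0,0,0.47,-0.17,0,1],[0,0,0,0.94,-0.33,0,1],[0,0,0,0.47,-0.17,2,1],[0,0,0,0,0,2,1],[0,0,0,-0.94,0.33,0,1],[0,0,0,-0.94,0.33,0,1],[0,0,0,0,0,0,1]]'; python3 look.py t3 top
```

```text
time_s: 5.42
tcp_pos: [634.5, 39.2, 131.8]
ee_rot: [0.971, -0.168, -0.169, -0.029]
contact_force: [-0.1, -0.0, -0.2]
finger_gap: 0.8
top normal local [0.2776 0.0064 0.9607] roll deg 16.12 off 1.07 n 804 std 0.84
tcp local 40.3 16.7 131.8 F [-0.1 -0.  -0.2] t 5.425
```

View pics/t3.png

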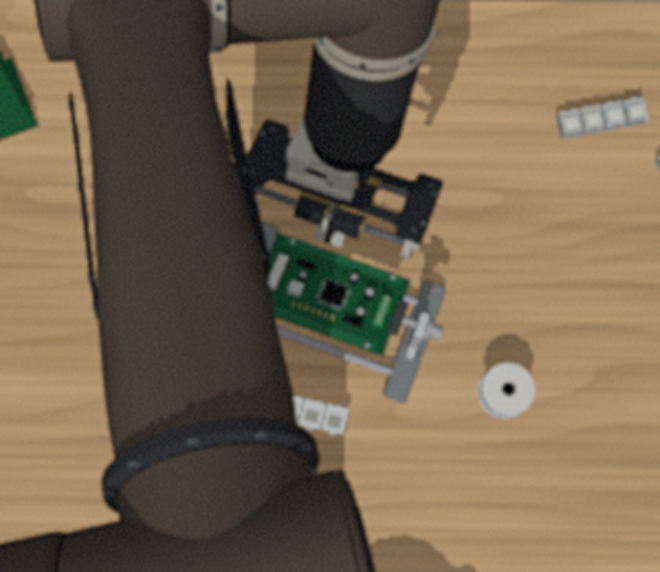

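```bash
python3 - <<'E'
from h import *
from station import env,cams
from scipy.spatial.transform import Rotation as R
s=env.state(); X=s["tcp_pos"];M=R.from_quat(s["ee_rot"]).as_matrix()
d=cams.get_image("top"); img=cv2.resize(d["img"][135:205,205:295],None,fx=8,fy=8,interpolation=cv2.INTER_CUBIC)
def pr(X): 
    c=d["R"]@X+d["t"]; return (d["K"]@c/c[2])[:2]
for k in (0,20,40,60): 
    p=(pr(X-k*M[:,2])-[205,135]+.5)*8; print(k,p); cv2.circle(img,tuple(int(a) for a in p),4,(0,0,255),-1)
cv2.imwrite("pics/tz2.png",img)
d=cams.get_image("scene"); img=cv2.resize(d["img"][130:230,190:320],None,fx=6,fy=6,interpolation=cv2.INTER_CUBIC)
for k in (0,20,40,60): 
    p=(pr(X-k*M[:,2])-[190,130]+.5)*6; print(k,p); cv2.circle(img,tuple(int(a) for a in p),4,(0,0,255),-1)
cv2.imwrite("pics/sz2.png",img)
E
```

```text
0 [350.19606334 318.47666696]
20 [357.18901901 283.25535087]
40 [364.3933178 246.9695661]
60 [371.8186876  209.57031622]
0 [326.13648578 414.20763893]
20 [313.56068572 386.71971279]
40 [300.51197668 358.1981119 ]
60 [286.96317211 328.58341243]
```

View pics/tz2.png

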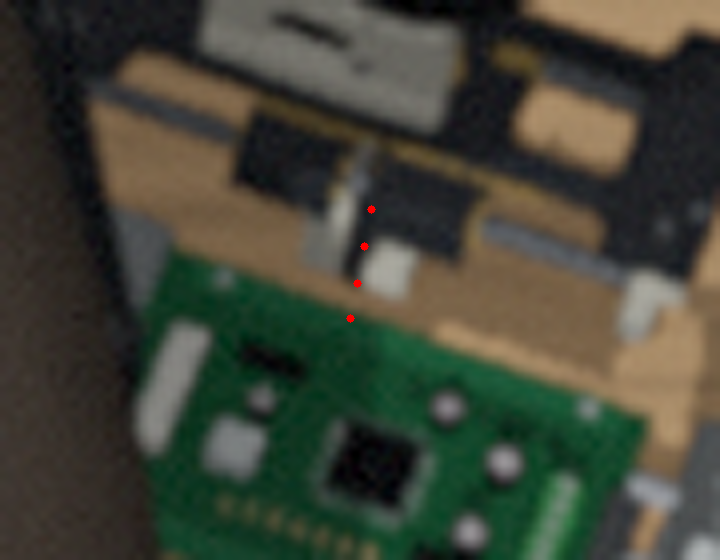

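View pics/sz2.png

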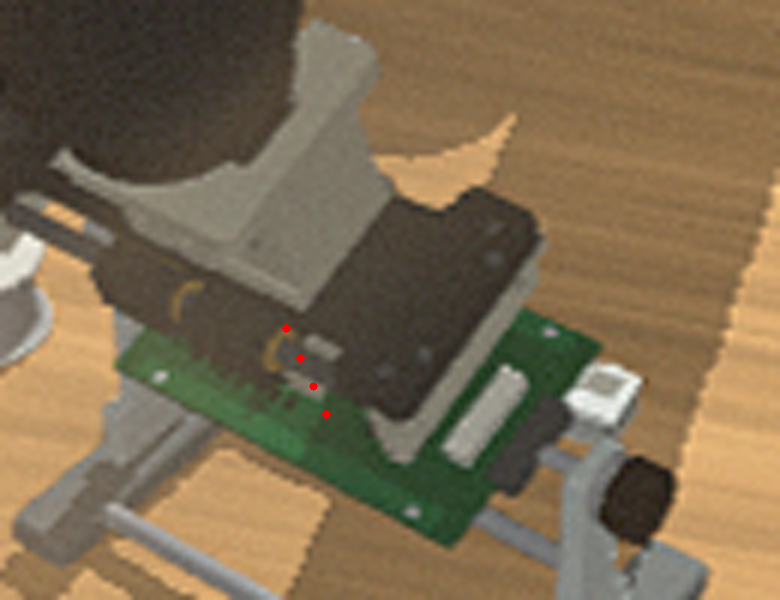

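```bash
python3 - <<'E'
from h import *
from station import env,cams
from scipy.spatial.transform import Rotation as R
s=env.state(); X=s["tcp_pos"];M=R.from_quat(s["ee_rot"]).as_matrix()
for n in("top","scene"):
    d=cams.get_image(n);P=cloud(d);T=(P-X)@M
    hgt=(P-[591,37,120])@np.array([.261,-.0932,.961])
    m=(d["z_map"]>0)&(abs(T[...,0])<40)&(abs(T[...,1])<70)&(T[...,2]>-80)&(hgt>8)&(T[...,2]<15)
    Q=T[m]; Q=Q[np.argsort(-Q[:,2])]; print(n,len(Q)); print(Q[:24].round(0).tolist())
d=cams.get_image("wrist"); 
P=d["z_map"]; K=d["K"]; v,u=np.mgrid[:384,:512]; c=np.stack([(u-K[0,2])/K[0,0]*P,(v-K[1,2])/K[1,1]*P,P],-1)@d["hand_eye"][:3,:3].T+d["hand_eye"][:3,3]
print([ (vv,c[vv,260].round(0).tolist()) for vv in range(200,384,8)])
E
```

```text
top 150
[[-23.0, 58.0, 15.0], [-36.0, -43.0, 15.0], [-19.0, -11.0, 15.0], [-31.0, -45.0, 15.0], [-28.0, -46.0, 14.0], [-18.0, -43.0, 14.0], [-27.0, 65.0, 14.0], [-11.0, 38.0, 14.0], [-15.0, 37.0, 14.0], [-35.0, -46.0, 14.0], [-10.0, 41.0, 14.0], [-19.0, 62.0, 14.0], [-23.0, -40.0, 14.0], [-30.0, -41.0, 14.0], [-17.0, -48.0, 14.0], [-33.0, -47.0, 14.0], [-33.0, -19.0, 14.0], [-26.0, 61.0, 14.0], [-25.0, 56.0, 14.0], [-19.0, -45.0, 13.0], [-34.0, -44.0, 13.0], [-40.0, -42.0, 13.0], [-26.0, -39.0, 13.0], [-24.0, -48.0, 13.0]]
scene 76
[[-25.0, -40.0, 15.0], [-37.0, -42.0, 15.0], [-33.0, -50.0, 15.0], [-15.0, -43.0, 15.0], [-39.0, -41.0, 15.0], [-38.0, -44.0, 15.0], [-33.0, -45.0, 15.0], [-29.0, -48.0, 14.0], [-31.0, -46.0, 14.0], [-35.0, -44.0, 14.0], [-27.0, -41.0, 14.0], [-36.0, -46.0, 14.0], [-23.0, -43.0, 14.0], [-17.0, -42.0, 14.0], [-8.0, 32.0, 14.0], [-39.0, -46.0, 14.0], [-36.0, -41.0, 14.0], [-19.0, -46.0, 13.0], [-25.0, -42.0, 13.0], [-21.0, -45.0, 13.0], [-37.0, -48.0, 13.0], [-16.0, -46.0, 13.0], [-28.0, -43.0, 13.0], [-38.0, -50.0, 13.0]]
[(200, [8.0, 1.0, 20.0]), (208, [2.0, 1.0, 21.0]), (216, [-3.0, 1.0, 21.0]), (224, [-9.0, 1.0, 22.0]), (232, [-15.0, 1.0, 22.0]), (240, [-21.0, 1.0, 23.0]), (248, [-28.0, 1.0, 24.0]), (256, [32.0, 1.0, -114.0]), (264, [31.0, 1.0, -116.0]), (272, [30.0, 1.0, -117.0]), (280, [28.0, 1.0, -118.0]), (288, [-59.0, 1.0, 23.0]), (296, [-66.0, 1.0, 25.0]), (304, [-73.0, 1.0, 25.0]), (312, [-80.0, 1.0, 25.0]), (320, [24.0, 1.0, -128.0]), (328, [26.0, 1.0, -133.0]), (336, [26.0, 1.0, -136.0]), (344, [26.0, 1.0, -139.0]), (352, [26.0, 1.0, -141.0]), (360, [25.0, 1.0, -142.0]), (368, [27.0, 1.0, -145.0]), (376, [70.0, 1.0, -192.0])]
```

```bash
python3 - <<'E'
from h import *
from station import env,cams
from scipy.spatial.transform import Rotation as R
s=env.state(); X=s["tcp_pos"];M=R.from_quat(s["ee_rot"]).as_matrix(); print(s["finger_gap"])
d=cams.get_image("wrist"); cv2.imwrite("pics/w3.png",cv2.resize(d["img"][190:330,190:330],None,fx=4,fy=4))
P=d["z_map"]; K=d["K"]; v,u=np.mgrid[:384,:512]; c=np.stack([(u-K[0,2])/K[0,0]*P,(v-K[1,2])/K[1,1]*P,P],-1)@d["hand_eye"][:3,:3].T+d["hand_eye"][:3,3]
for vv in range(212,290,6): print(vv,[c[vv,uu].round(0).astype(int).tolist() for uu in (230,245,252,258,264,272,290)])
for n in("top","scene"):
    d=cams.get_image(n);P=cloud(d);T=(P-X)@M
    m=(d["z_map"]>0)&(abs(T[...,0])<25)&(abs(T[...,1])<30)&(T[...,2]>-60)&(T[...,2]<8)
    Q=T[m]; Q=Q[np.argsort(-Q[:,2])]; print(n,len(Q)); print(Q[:40].round(0).tolist())
E
```

```text
0.5784957151770775
212 [[-1, -19, 22], [0, -9, 20], [0, -4, 20], [0, 0, 21], [0, 4, 20], [0, 9, 21], [0, 21, 20]]
218 [[-5, -19, 21], [-5, -9, 22], [-5, -4, 22], [-5, 0, 21], [-5, 4, 21], [-4, 9, 21], [-4, 21, 20]]
224 [[39, -7, -110], [39, -3, -108], [-9, -4, 22], [-9, 0, 21], [-9, 4, 21], [-9, 9, 21], [39, 9, -109]]
230 [[39, -6, -113], [38, -3, -111], [12, -3, -43], [10, 0, -39], [10, 3, -39], [12, 7, -43], [39, 9, -112]]
236 [[39, -6, -116], [37, -3, -111], [10, -3, -45], [11, 0, -48], [10, 3, -47], [12, 7, -50], [40, 8, -118]]
242 [[39, -6, -121], [37, -3, -114], [11, -2, -55], [10, 0, -54], [11, 3, -55], [10, 6, -54], [39, 8, -121]]
248 [[39, -6, -123], [36, -3, -117], [10, -2, -60], [10, 0, -59], [10, 3, -60], [32, 4, -109], [39, 8, -123]]
254 [[38, -6, -124], [35, -2, -119], [32, -1, -112], [32, 1, -112], [33, 2, -113], [70, 1, -192], [37, 8, -123]]
260 [[36, -6, -124], [34, -2, -120], [32, -1, -116], [32, 1, -116], [33, 2, -116], [32, 4, -116], [36, 8, -123]]
266 [[35, -6, -125], [33, -2, -120], [31, -1, -117], [31, 1, -117], [31, 2, -117], [31, 4, -117], [35, 8, -124]]
272 
[... 1184 characters left out ...]
8.0], [-11.0, -13.0, -48.0]]
scene 31
[[9.0, 4.0, -35.0], [6.0, -16.0, -39.0], [9.0, 0.0, -39.0], [10.0, -4.0, -40.0], [9.0, -16.0, -40.0], [10.0, -7.0, -42.0], [11.0, -16.0, -42.0], [11.0, -10.0, -42.0], [8.0, -16.0, -42.0], [6.0, -15.0, -43.0], [9.0, -1.0, -44.0], [11.0, -13.0, -44.0], [10.0, -5.0, -44.0], [-3.0, -15.0, -45.0], [-5.0, -15.0, -46.0], [10.0, -17.0, -46.0], [11.0, -11.0, -46.0], [-7.0, -14.0, -47.0], [9.0, -16.0, -47.0], [10.0, -14.0, -48.0], [11.0, -10.0, -50.0], [-3.0, -16.0, -50.0], [9.0, -15.0, -51.0], [10.0, -10.0, -52.0], [11.0, -13.0, -52.0], [-4.0, -16.0, -53.0], [11.0, -9.0, -53.0], [10.0, -5.0, -54.0], [-0.0, -17.0, -55.0], [3.0, -17.0, -59.0], [-0.0, -18.0, -60.0]]
```

View pics/w3.png

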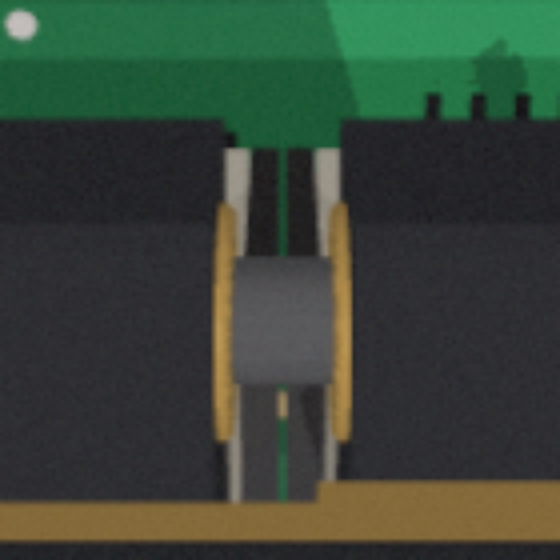

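All three cameras show the finger ends about 36 mm short of the reported TCP, with a half-width of about 10 mm. I had not touched the board at all. I'll plan from the seen tip, with E = TCP + (12, 34) mm in (local x, z) at this tilt, and go on down.

```bash
python3 -c "
from station import env; print(env.hold_point_z)"; python3 -m jog '[[0,0,0,-0.26,0.09,-2,1],[0,0,0,0,0,-2,1],[0,0,0,0,0,-1,1],[0,0,0,0,0,-0.3,1],[0,0,0,0,0,-0.3,1],[0,0,0,0,0,-0.2,1]]'; python3 look.py t4 top;python3 look.py s4
```

```text
18.8
time_s: 6.62
tcp_pos: [633.5, 39.7, 74.4]
ee_rot: [0.971, -0.168, -0.168, -0.029]
contact_force: [0.2, -0.5, 2.7]
finger_gap: 0.4
top normal local [ 0.2972 -0.001   0.9548] roll deg 17.29 off 1.32 n 871 std 0.83
tcp local 39.1 16.8 74.4 F [ 0.2 -0.5  2.7] t 6.625
scene normal local [0.2899 0.0066 0.957 ] roll deg 16.85 off 2.39 n 146 std 0.77
tcp local 39.0 16.8 74.1 F [0.2 0.6 0.8] t 6.675
```

View pics/s4.png

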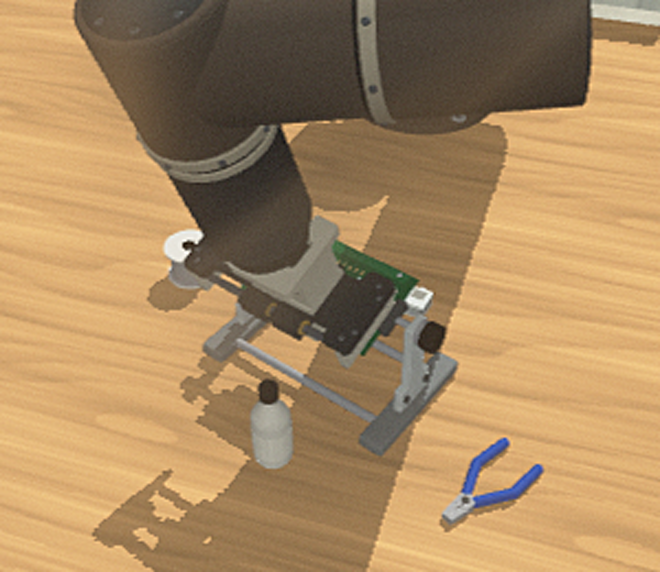

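```bash
python3 -m jog '[[0,0,0,-0.085,0.03,-0.22,1],[0,0,0,-0.085,0.03,-0.22,1],[0,0,0,-0.085,0.03,-0.22,1],[0,0,0,-0.085,0.03,-0.22,1],[0,0,0,-0.085,0.03,-0.22,1],[0,0,0,-0.13,0.047,-0.21,1],[0,0,0,-0.13,0.047,-0.21,1],[0,0,0,-0.13,0.047,-0.21,1]]'; python3 look.py t5 top
```

```text
time_s: 7.72
tcp_pos: [624.8, 42.5, 56.4]
ee_rot: [0.971, -0.168, -0.169, -0.029]
contact_force: [0.2, -0.2, 3.4]
finger_gap: 0.4
top normal local [0.6954 0.0019 0.7186] roll deg 44.06 off 1.29 n 678 std 0.81
tcp local 30.0 16.6 56.4 F [ 0.2 -0.2  3.4] t 7.725
```

View pics/t5.png

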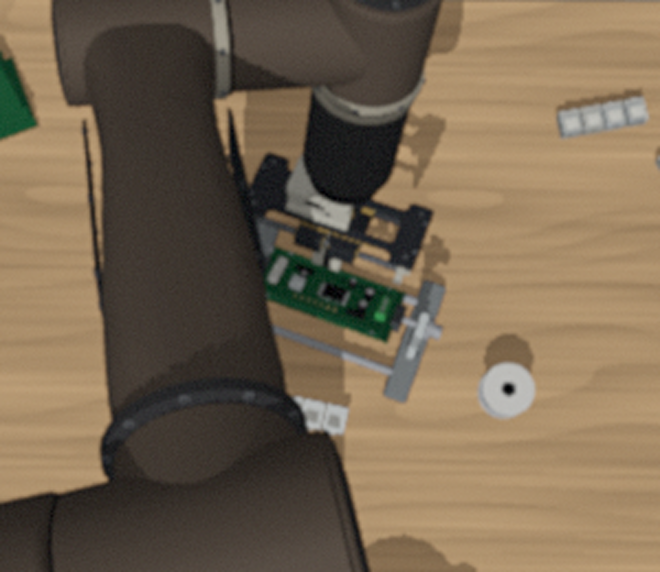

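```bash
python3 -m jog '[[0,0,0,-0.14,0.05,-0.135,1],[0,0,0,-0.14,0.05,-0.135,1],[0,0,0,-0.14,0.05,-0.135,1],[0,0,0,-0.14,0.05,-0.135,1],[0,0,0,-0.16,0.058,-0.105,1],[0,0,0,-0.16,0.058,-0.105,1],[0,0,0,-0.16,0.058,-0.105,1],[0,0,0,-0.16,0.058,-0.105,1]]'; python3 look.py t6 top; python3 look.py s6
```

```text
time_s: 8.78
tcp_pos: [612.8, 46.9, 46.8]
ee_rot: [0.971, -0.168, -0.169, -0.029]
contact_force: [0.8, -0.4, 0.5]
finger_gap: 0.5
top normal local [9.107e-01 5.000e-04 4.130e-01] roll deg 65.61 off 1.5 n 303 std 0.57
tcp local 17.2 16.7 46.8 F [ 0.8 -0.4  0.5] t 8.775
scene normal local [ 0.9172 -0.0141  0.3981] roll deg 66.54 off 0.66 n 119 std 0.84
tcp local 16.9 16.7 46.7 F [ 1.2 -0.7  0.6] t 8.825
```

View pics/t6.png

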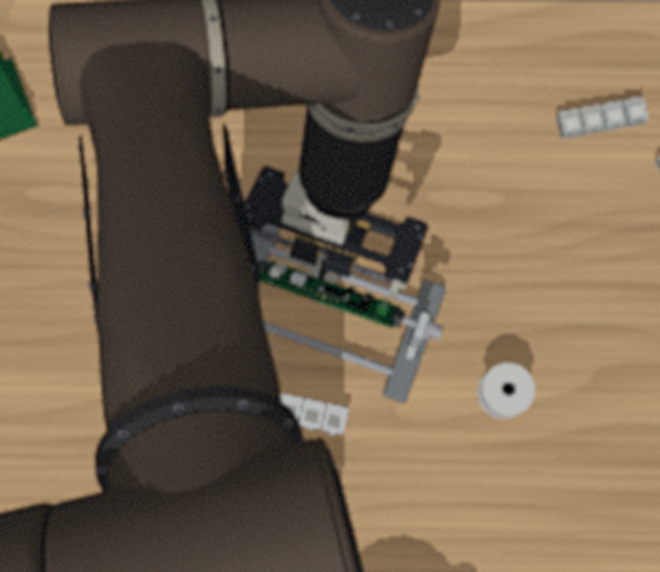

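View pics/s6.png

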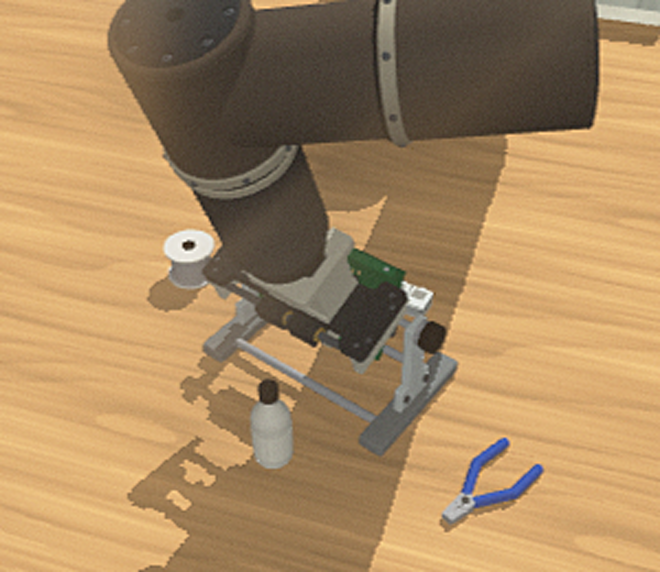

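The board is at 66° and the holder hasn't moved. Now I'll retreat, go over the top, set the tool vertical and come down on the near side.

```bash
python3 -m jog '[[0,0,0,0.6,-0.22,0,1],[0,0,0,1.3,-0.45,1,1],[0,0,0,0.3,-0.1,4,1],[0,0,0,0,0,5,1],[0,0,0,0,0,5,1],[-2.24,-6.28,0,-3.5,1.05,1,1],[-2.24,-6.28,0,-3.5,1.05,0,1],[-2.24,-6.28,0,-3.5,1.05,0,1],[0,0,0,-0.5,-0.2,0,1],[0,0,0,0,0,0,1]]'; python3 look.py s7; python3 look.py t7 top
```

```text
time_s: 10.12
tcp_pos: [524.9, 69.2, 207.9]
ee_rot: [0.985, -0.17, 0.003, 0.0]
contact_force: [0.6, 1.0, 0.2]
finger_gap: 0.5
scene normal local [0.9129 0.0019 0.4081] roll deg 65.91 off 1.93 n 514 std 0.8
tcp local -73.1 8.1 207.9 F [0.6 1.  0.2] t 10.125
top normal local [ 0.9141 -0.0098  0.4053] roll deg 66.09 off 1.8 n 45 std 0.45
tcp local -72.1 8.4 207.7 F [ 0.1 -0.1  0.5] t 10.175
```

View pics/s7.png

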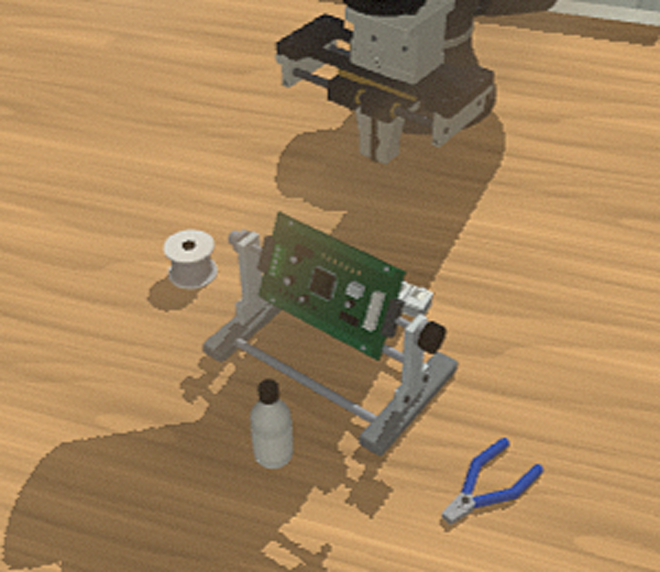

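The picture shows the board at 66° and the fingertips at about (380,155), clear on the near side. I'll descend and approach edge_a.

```bash
python3 -m jog '[[0,0,0,0,0,-4.2,1],[0,0,0,0,0,-4.2,1],[0,0,0,1.6,-0.57,0,1],[0,0,0,1.6,-0.57,0,1],[0,0,0,0.28,-0.1,0,1],[0,0,0,0.28,-0.1,0,1],[0,0,0,0.28,-0.1,0,1]]'; python3 look.py s8; python3 look.py t8 top
```

```text
time_s: 11.1
tcp_pos: [565.3, 54.3, 123.4]
ee_rot: [0.985, -0.171, 0.002, 0.0]
contact_force: [-2.8, 1.1, 2.5]
finger_gap: 0.7
scene normal local [0.9209 0.0065 0.3897] roll deg 67.06 off 2.04 n 517 std 0.77
tcp local -30.1 7.7 123.4 F [-2.8  1.1  2.5] t 11.1
top normal local [ 0.924  -0.0038  0.3824] roll deg 67.52 off 1.75 n 69 std 0.55
tcp local -30.0 7.7 123.3 F [-2.   0.6  1.4] t 11.15
```

View pics/s8.png

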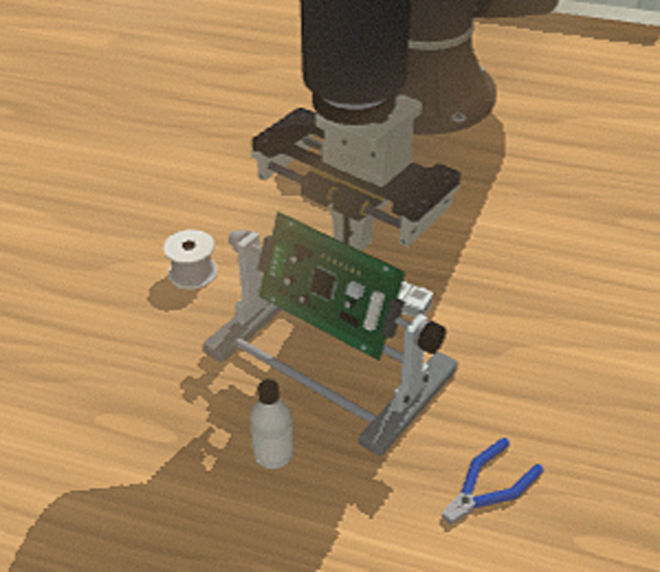

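```bash
python3 -m jog '[[0,0,0,0.22,-0.08,0.04,1],[0,0,0,0.22,-0.08,0.04,1],[0,0,0,0.22,-0.08,0.04,1],[0,0,0,0.22,-0.08,0.04,1],[0,0,0,0.22,-0.08,0.04,1],[0,0,0,0.22,-0.08,0.04,1],[0,0,0,0.22,-0.08,0.04,1],[0,0,0,0.22,-0.08,0.04,1]]'; python3 look.py s9; python3 look.py t9 top
```

```text
time_s: 12.2
tcp_pos: [582.9, 47.9, 125.8]
ee_rot: [0.985, -0.171, 0.002, 0.001]
contact_force: [-2.0, 0.4, -0.9]
finger_gap: 0.1
scene normal local [0.9999 0.009  0.0075] roll deg 89.57 off 2.03 n 332 std 0.73
tcp local -11.3 7.5 125.8 F [-2.   0.4 -0.9] t 12.2
top normal local [ 1.0e+00 -1.7e-03  8.0e-04] roll deg 89.96 off -0.94 n 60 std 0.49
tcp local -11.0 7.5 125.8 F [-0.9  1.3 -0.6] t 12.25
```

View pics/s9.png

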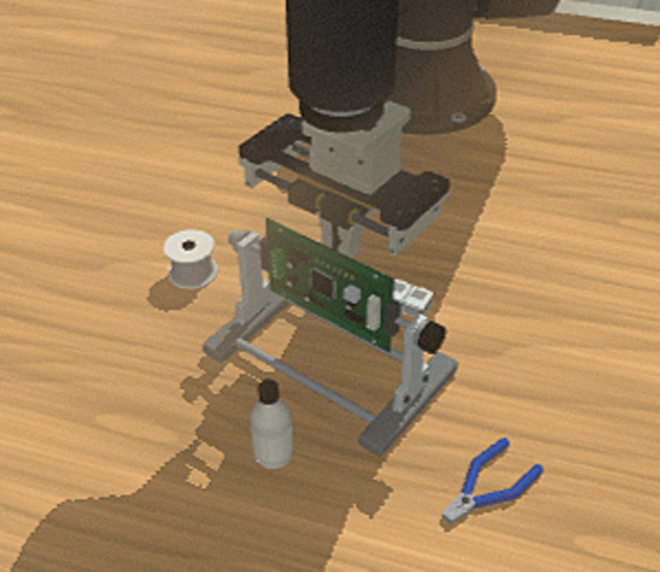

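View pics/t9.png

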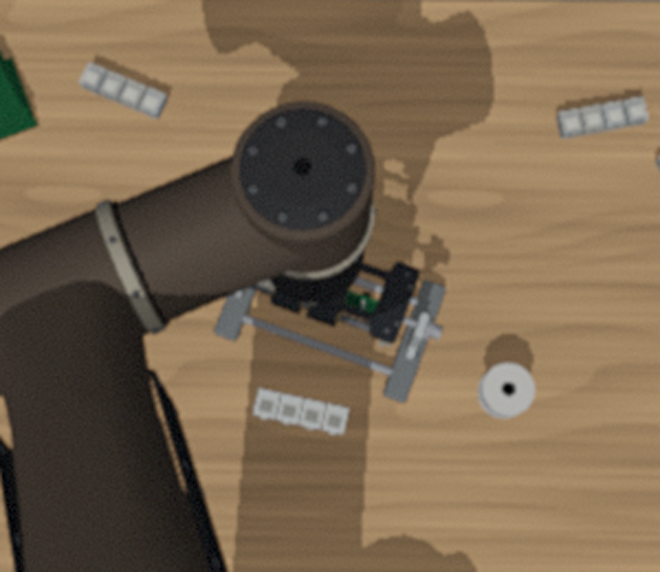

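```bash
python3 -m jog '[[0,0,0,0.23,-0.082,0.03,1],[0,0,0,0.23,-0.082,0.02,1],[0,0,0,0.23,-0.082,0,1],[0,0,0,0.23,-0.082,-0.03,1],[0,0,0,0.23,-0.082,-0.05,1],[0,0,0,0.23,-0.082,-0.07,1],[0,0,0,0.245,-0.087,-0.09,1],[0,0,0,0.245,-0.087,-0.12,1],[0,0,0,0.245,-0.087,-0.14,1],[0,0,0,0.245,-0.087,-0.17,1]]'; python3 look.py s10
```

```text
time_s: 13.55
tcp_pos: [607.0, 39.4, 120.0]
ee_rot: [0.985, -0.171, 0.003, 0.001]
contact_force: [-2.6, -0.3, 1.8]
finger_gap: 0.5
tcp local 14.3 7.6 120.0 F [-2.6 -0.3  1.8] t 13.55
```

View pics/s10.png

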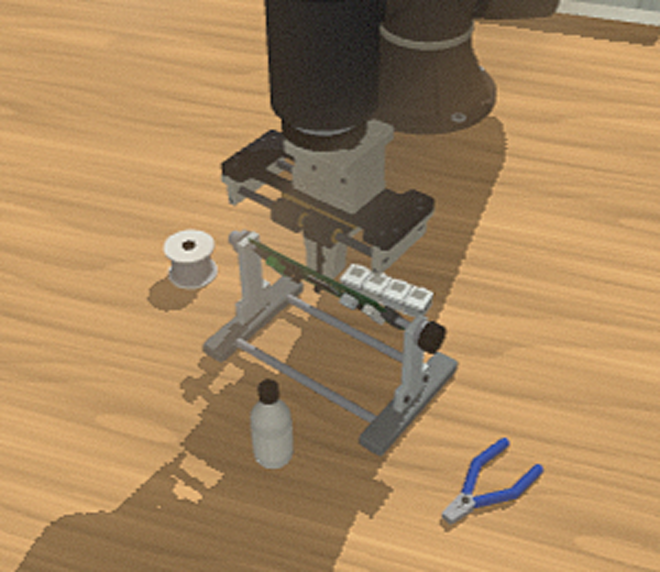

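```bash
python3 -m jog '[[0,0,0,0.22,-0.077,-0.15,1],[0,0,0,0.2,-0.07,-0.17,1],[0,0,0,0.18,-0.064,-0.18,1],[0,0,0,0.16,-0.057,-0.19,1],[0,0,0,0.15,-0.054,-0.21,1],[0,0,0,0.13,-0.047,-0.22,1],[0,0,0,0.12,-0.044,-0.23,1]]';  python3 -m jog '[[2.0,5.65,0,-0.34,0.12,0.19,1],[2.0,5.65,0,-0.34,0.12,0.19,1],[0,0,0,0,0,0,1]]'; python3 look.py s11;python3 look.py t11 top
```

```text
time_s: 14.48
tcp_pos: [618.6, 35.5, 106.4]
ee_rot: [0.985, -0.171, 0.003, 0.001]
contact_force: [-0.2, -0.8, 3.6]
finger_gap: 0.6
time_s: 14.85
tcp_pos: [612.1, 37.5, 108.6]
ee_rot: [0.98, -0.171, -0.102, -0.017]
contact_force: [-0.0, 0.9, 0.4]
finger_gap: 0.8
scene normal local [-4.713e-01  3.000e-04  8.820e-01] roll deg -28.12 off 1.49 n 152 std 0.55
tcp local 19.7 7.6 108.6 F [-0.   0.9  0.4] t 14.85
top normal local [-0.4773 -0.0037  0.8787] roll deg -28.51 off 1.08 n 916 std 0.83
tcp local 19.4 7.5 108.8 F [ 0.  -0.5  0.6] t 14.9
```

View pics/s11.png

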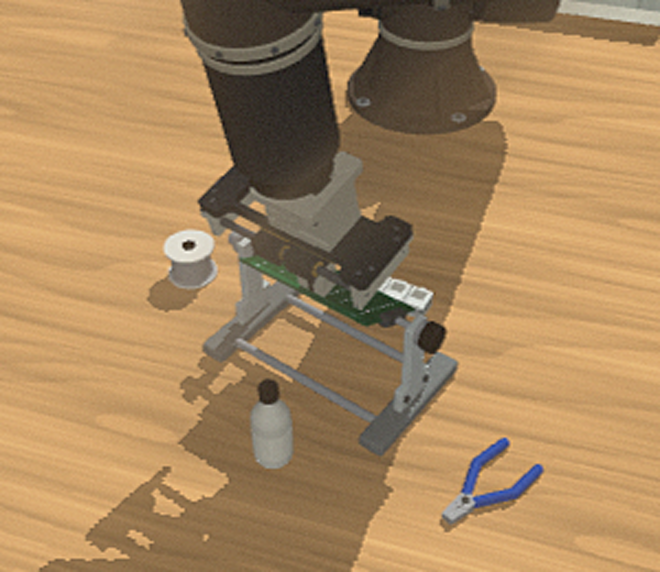

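View pics/t11.png

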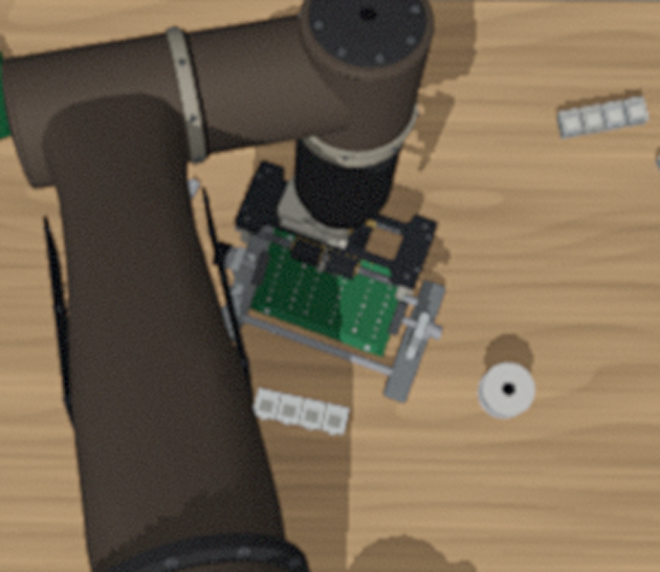

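```bash
python3 -m jog '[[0,0,0,0.1,-0.036,-0.17,1],[0,0,0,0.09,-0.032,-0.175,1],[0,0,0,0.08,-0.03,-0.18,1],[0,0,0,0.07,-0.025,-0.18,1],[0,0,0,0.06,-0.02,-0.185,1],[0,0,0,0.05,-0.018,-0.19,1],[0,0,0,0.04,-0.014,-0.19,1],[0,0,0,0.03,-0.01,-0.19,1]]'; python3 look.py s12;python3 look.py t12 top
```

```text
time_s: 15.95
tcp_pos: [616.6, 35.9, 95.4]
ee_rot: [0.98, -0.17, -0.101, -0.017]
contact_force: [-1.4, 0.7, 1.4]
finger_gap: 0.6
scene normal local [-0.1384 -0.0017  0.9904] roll deg -7.96 off 1.7 n 271 std 0.72
tcp local 24.5 7.5 95.4 F [-1.4  0.7  1.4] t 15.95
top normal local [-0.1348 -0.0012  0.9909] roll deg -7.75 off 1.01 n 957 std 0.85
tcp local 24.5 7.5 95.2 F [-2.5 -0.4  1.9] t 16.0
```

```bash
python3 -m jog '[[0,0,0,0.02,-0.007,-0.18,1],[0,0,0,0.02,-0.007,-0.17,1],[0,0,0,0.01,-0.004,-0.15,1],[0,0,0,0,0,0,1]]'; python3 look.py s13;python3 look.py t13 top; python3 look.py t13 top
```

```text
time_s: 16.55
tcp_pos: [617.2, 35.7, 90.4]
ee_rot: [0.98, -0.17, -0.101, -0.017]
contact_force: [-0.3, -0.3, 2.1]
finger_gap: 0.5
scene normal local [-1.100e-02  4.000e-04  9.999e-01] roll deg -0.63 off 1.82 n 291 std 0.75
tcp local 25.1 7.6 90.4 F [-0.3 -0.3  2.1] t 16.55
top normal local [-0.0098 -0.004   0.9999] roll deg -0.56 off 1.16 n 945 std 0.84
tcp local 25.1 7.6 90.5 F [0.2 0.5 1.1] t 16.6
top normal local [-8.8e-03 -3.0e-04  1.0e+00] roll deg -0.5 off 1.08 n 919 std 0.84
tcp local 25.1 7.6 90.4 F [-1.   0.2  1.2] t 16.65
```

```bash
python3 -m jog '[[0,0,0,0,0,-0.04,1],[0,0,0,0,0,0,1]]'; python3 look.py s14;python3 look.py t14 top; python3 look.py t14 top
```

```text
time_s: 16.95
tcp_pos: [617.2, 35.7, 90.3]
ee_rot: [0.98, -0.17, -0.101, -0.017]
contact_force: [0.4, -0.3, 2.6]
finger_gap: 0.5
scene normal local [-1.220e-02 -9.000e-04  9.999e-01] roll deg -0.7 off 1.8 n 291 std 0.76
tcp local 25.1 7.6 90.3 F [ 0.4 -0.3  2.6] t 16.95
top normal local [-8.2e-03  1.0e-04  1.0e+00] roll deg -0.47 off 1.13 n 938 std 0.84
tcp local 25.1 7.6 90.2 F [-0.2 -0.8  1.6] t 17.0
top normal local [-0.0083 -0.0037  1.    ] roll deg -0.48 off 0.99 n 949 std 0.85
tcp local 25.0 7.6 90.3 F [ 0.2 -0.3  2.2] t 17.05
```

```bash
python3 -m jog '[[0,0,0,0,0,-0.04,1],[0,0,0,0,0,0,1]]'; python3 look.py s14;python3 look.py t14 top; python3 look.py t14 top
```

```text
time_s: 17.35
tcp_pos: [617.1, 35.7, 89.8]
ee_rot: [0.98, -0.17, -0.101, -0.017]
contact_force: [0.2, -0.5, 2.3]
finger_gap: 0.7
scene normal local [4.3e-03 8.0e-04 1.0e+00] roll deg 0.25 off 1.83 n 305 std 0.78
tcp local 25.1 7.6 89.8 F [ 0.2 -0.5  2.3] t 17.35
top normal local [0.0035 0.0036 1.    ] roll deg 0.2 off 1.13 n 949 std 0.83
tcp local 25.0 7.6 89.8 F [0.8 0.1 2.9] t 17.4
top normal local [ 0.0042 -0.0043  1.    ] roll deg 0.24 off 1.11 n 924 std 0.84
tcp local 25.0 7.6 89.8 F [-0.5 -0.7  1.7] t 17.45
```

Level to about 0.2°. I'll lift straight off, retreat, and check with a clear view.

```bash
python3 -m jog '[[0,0,0,0,0,0.3,1],[0,0,0,0,0,1.5,1],[0,0,0,0,0,4,1],[0,0,0,0,0,5,1],[-2,-5.65,0,-2,1,2,1],[-2,-5.65,0,-2.5,4,0,1],[0,0,0,-3,5,0,1],[0,0,0,-3,5,0,1],[0,0,0,-3,5,0,1],[0,0,0,-3,5,0,1],[0,0,0,-3,5,0,1],[0,0,0,0,0,0,1]]'; python3 look.py s15;python3 look.py t15 top; python3 - <<'E'
from h import *
from station import cams
for n in ("top","scene"):
    d=cams.get_image(n);P=cloud(d);ok=d["z_map"]>0
    lo=np.stack([(P[...,:2]-[591,37])@[.942,-.336],(P[...,:2]-[591,37])@[.336,.942],P[...,2]],-1)
    F=lo[ok&(P[...,2]>13)&(P[...,2]<25)]
    for s in (1,-1):
        u=F[(s*F[:,1]>90)&(s*F[:,1]<127)&(abs(F[:,0])<85)].astype(np.float32)
        if len(u)>3: print(n,s,cv2.minAreaRect(np.ascontiguousarray(u[:,:2])))
d0=np.load("top0.npz")["img"]; d=cams.get_image("top")["img"]
cv2.imwrite("pics/end.png",cv2.resize(np.hstack([d0[80:270,140:360],d[80:270,140:360]]),None,fx=1.8,fy=1.8))
E
```

```text
time_s: 19.0
tcp_pos: [420.3, 338.8, 218.8]
ee_rot: [0.986, -0.168, 0.002, -0.0]
contact_force: [0.2, -0.1, -0.7]
finger_gap: 0.4
scene normal local [ 0.0041 -0.0029  1.    ] roll deg 0.23 off 1.66 n 579 std 0.77
tcp local -262.2 227.0 218.8 F [ 0.2 -0.1 -0.7] t 19.0
top normal local [ 0.0032 -0.0023  1.    ] roll deg 0.18 off 1.13 n 1155 std 0.83
tcp local -261.0 225.8 218.6 F [-0.7  0.1 -0.4] t 19.05
top 1 ((-1.2237701416015625, 105.73902893066406), (149.18846130371094, 30.96369743347168), 0.12848855555057526)
top -1 ((0.0930633544921875, -107.36004638671875), (148.97274780273438, 34.06749725341797), 0.2648143768310547)
scene 1 ((0.852996826171875, 108.05461120605469), (32.594482421875, 150.55361938476562), 89.17384338378906)
scene -1 ((25.38313865661621, -107.93822479248047), (103.29888916015625, 34.04572677612305), 1.7672384977340698)
```

View pics/end.png

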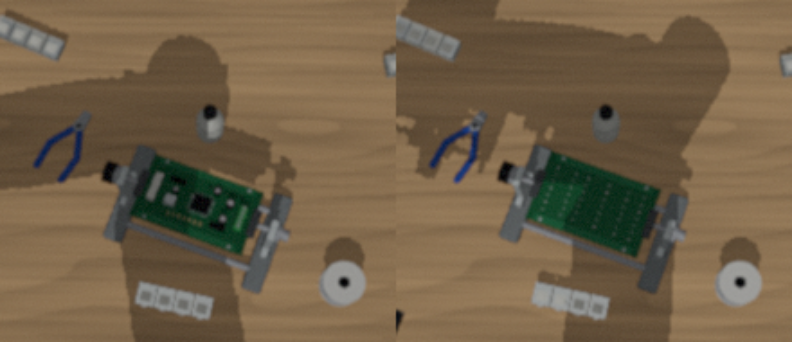

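View pics/s15.png

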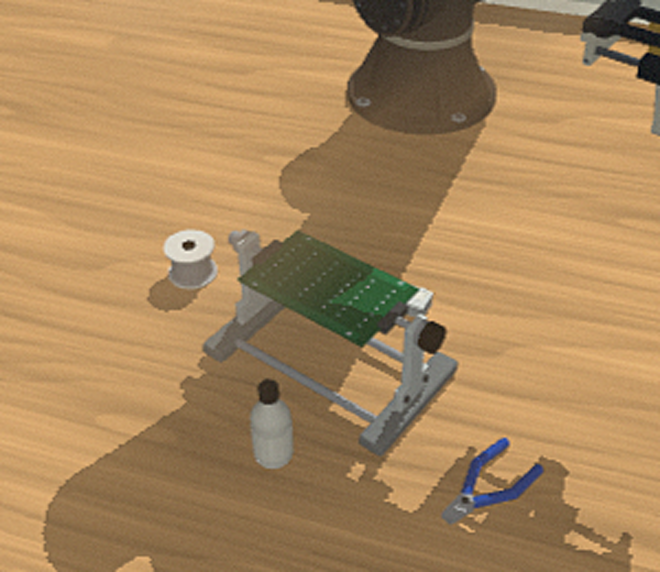

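The board is solder side up, 0.2° off level, and the before and after pictures show the holder and the bystanders in the same places. The robot is clear, so I'll hand in the job.

```bash
python3 -c "
from station import env; print(env.finish_job())"
```

```text
the job is handed in; nothing more can be done
None
```

I turned the board right over with closed fingertips, pushing only, and handed the job in at about 19 s. I pushed edge_b down from the far side to 66°. Then I pushed edge_a over the top from the near side to level.

**Level:** after the arm withdrew, the two fixed cameras put the solder side up, 0.2° off level (0.18° and 0.23°).

**Holder and bystanders:** the holder's feet measured within about 2–3 mm of their first readings, which is roughly the camera error, and the pictures showed no shift. In the before and after top views the reel, bottle, part boxes and cutters are in the same places.

**Forces:** the readings at the end of each move never passed about 4 N.

**One disagreement:** the cameras put the finger ends about 36 mm short of the reported TCP. My first push therefore touched nothing, and I planned every later push from the seen tip instead.

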